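# Dry layout of a power stage on its mounting plate

### The job

Lay out the power stage dry on the bare metal plate, around the terminal strip and the ring choke that are already stuck down on it: stand the black transformer midway between those two, put the heat sink centred on top of the transformer, stand the white relay to the left of the transformer, and the grey capacitor to the right of the choke. Leave a gap of about 30 mm between relay and transformer and between capacitor and choke, each straight out sideways from its neighbour, at right angles to the line from the terminal strip to the choke. Set everything square to the plate, with the long sides of heat sink, relay and capacitor running along that line (left and right are as seen from the robot).

Things in the scene. Friction and masses are not known exactly. Their poses are not given: they have to be found in the camera images.
- plate: Bare aluminium mounting plate, fixed, 200 (x) x 180 (y) x 4 mm thick, a small hole near each corner. Origin: centre of its underside, so its top is 4 mm above the origin. Its x axis points away from the robot (turned at most about 0.2 rad), its y axis to the left. Terminal strip and choke stand on its x axis, 75 mm nearer and 75 mm farther than its centre, one or the other way round.
- terminal_strip: Cream screw terminal strip, 20 (x) x 60 (y) x 16 mm high, fixed on the plate, its long side across the plate. Origin: centre of its underside; axes parallel to the plate's.
- choke: Ring-shaped choke, black core with copper winding, lying flat, 38 mm in diameter, 19 mm high, fixed on the plate. Origin: centre of its underside; axes parallel to the plate's (x away from the robot, y to the left).
- transformer: Square black block transformer with a small square yellow label on top, 32 x 32 x 22 mm high, about 30 g, loose. Origin: centre of its underside, z up; it rests with its origin 1 mm lower than its support (the core starts 1 mm above the origin, its top is 22 mm above the origin). Grasp the core across any two sides.
- heat_sink: Heat sink, a light metal block with fins, 40 (x) x 60 (y) x 26 mm high, about 110 g, loose, solid to the touch. Origin: centre of its underside, z up. Grasp across the 40 mm at the middle of its length, firmly (30 N or more), or it may swing about the finger pads.
- grey_capacitor: Grey box-shaped film capacitor, 34 (x) x 45 (y) x 26 mm high body, with thin wire leads sticking out of its -y end (55 mm over all), about 50 g, loose; leads may point either way. Origin: on the underside; the body runs from y = -18 to y = +27 mm. Grasp across the 34 mm at y = +4.5, firmly (30 N), or it may swing about the pads.
- white_relay: White relay, an upright narrow block, 13 (x) x 29 (y) x 26 mm high, about 20 g, loose. Origin: centre of its underside, z up. Grasp across the 13 mm.
Mind the look-alikes: they are no part of the job. Leave any orange look-alike of the heat_sink alone.

How it is judged:
By the outcome, as a careful person would: the job done as asked, in the order asked, and still so for the second after the job is handed in, with the robot touching nothing.
It also fails if it takes over 112 s, if anything falls off the work surface, if the arm or the gripper's body presses on something with over 40 N, if the wrist force passes 120 N, or if a joint passes its speed limit or range.

### The arm

A 6-joint arm with a two-finger parallel gripper is mounted at the origin on a cart in front of the work surface, level with it; the furniture and walls round the work are solid. World frame = base frame: x ahead of the robot, y to its left, z up, the work surface at z = 0. Lengths are in m, angles in rad, forces in N, time in s.
With the tool pointing down it reaches from about 0.35 to 0.85 m from the base axis. Payload 8.1 kg.
Tool frame: the origin (TCP) lies on the mounting face of the last link; the fingertips stand 186 mm ahead of it and the grasp point (between the pads) lies 167 mm ahead of it (robot.finger_overhang is the distance from the TCP to the fingertips, in m); z points along the fingers, y is the line along which they close (so a half turn about z gives the same grasp; the last joint's range is limited). The gripper opens to 93 mm and grips with 3 to 60 N. Pads are 15 mm wide; open, the fingers measure 128 mm over their backs; the gripper's body (75 mm by 188 mm) begins 65 mm behind the grasp point.
Start: joints at [1.219, 0.13, 1.488, -0, 1.523, -0.085], TCP at [0.158, 0.579, 0.405] pointing down, gripper open.
Joint ranges: [-2.96, 2.96], [-0.89, 2.26], [0.02, 2.5], [-1.34, 4.48], [0, 2.73], [-2.66, 2.66]. Speed limits (rad/s): [2.39, 2.39, 2.79, 3.14, 3.14, 3.14].

### API

Orientations are given as a rotation vector (axis times angle).
In Python, from plant import readout, read_camera, get_calibration, job, robot gives the robot as it stands.
- The arm moves only by the shell command python3 -m handwheel 'ROWS' [FORCE]. ROWS is JSON, a list of rows, each a list of 5 numbers: the shift along the world's x, y, z in cm, then the turn about the world's z in rad, then the closure, from 0 (fully open) to 1 (shut). In form: [[tx, ty, tz, spin, gripper], ...]. A call has 1 to 10 rows; each row shifts and turns the commanded pose from where the row before left it; what a row does not reach is not made up. A row lasts 1/8 s, in which the tool goes at most 62.5 mm and 10.7 degrees, less where a joint would pass 70% of its speed; a pose out of reach is approached as far as the arm can. A call is refused whole if a number of a shift passes 6.25 or a number of a turn 0.188, either way. A call with a gripper value outside its range is refused whole. The fingers move at their own pace and stop on an object; FORCE is the grip in N (left out, the last holds). Time passes only in rows, so rows that do not move let the fingers close. It gives the time, the measured TCP pose, the force, the opening and the grip force at its end, in the units of the state.
- readout.read_state(): the state, without advancing time (a new reading comes with each control period).
- read_camera(name): name is "scene" or "top" or "wrist"; returns the picture (400x640x3 uint8, red, green, blue); there is no depth.
- get_calibration(name): a dict with "fovy" (degrees; the focal length in pixels is half the picture's height over the tangent of half this angle, whatever the lens; pixels are square), "cx", "cy" (the principal point, pixels), "pose" (4x4, takes a point from camera to world coordinates). Camera axes: x right, y down, z forward; pixel columns grow to the right and rows downward; lengths in m; the calibration is good to about 2 mm. The wrist camera is an equidistant fisheye: a pixel r from the principal point sees the ray r / f radians off the axis. A picture is of the moment at which its call begins: read the wrist's pose just before it. get_calibration takes no time and is no camera call; for the wrist camera it gives the pose at the moment of the call.
- job.close_job(): hands the job in; it is judged then, once.
The state is a dict: "t": time; "q": joint angles; "dq": joint speeds; "joint_torque": joint torques, N m; "tool_pos": TCP position; "orientation": TCP orientation; "force": force on the tool from outside, world axes, zero at the start; "wrist_torque": the same for the moment, N m; "opening": finger opening in m; "gripper_force": force on a finger pad.
Only numpy, scipy, OpenCV 4.12 (cv2) and the standard library are available. Lean on these libraries where they do the work, as an engineer would, in place of code of your own. Each camera call takes 0.05 s, during which the arm holds its last target. There are 200 camera calls.

## Working session

There is one attempt and no reset: what is moved stays moved. The work goes in short steps, Python scripts to look and compute and a shell command to move; the robot and the scene stay as the last step left them, time stands still between calls to the robot, and variables do not carry over. Pictures are saved under pics/ and viewed, at most 14 in all, crops included, and the job is handed in when it is done.

```bash
mkdir -p pics; ls
python3 - <<'E'
from plant import readout, read_camera, get_calibration, robot
import cv2
for n in ("top","scene"):
    cv2.imwrite(f"pics/{n}0.png",read_camera(n)[:,:,::-1]); c=get_calibration(n); print(n,c)
s=readout.read_state();print(s)
E
```

```text
pics
top {'fovy': 54.8704292919074, 'cx': 317.94896844972817, 'cy': 203.97254904575206, 'pose': array([[-0.00458224, -0.99594002,  0.08990263,  0.36015754],
       [-0.99966298,  0.00685948,  0.02503742, -0.37594181],
       [-0.02555246, -0.0897576 , -0.9956358 ,  1.10300535],
       [ 0.        ,  0.        ,  0.        ,  1.        ]])}
scene {'fovy': 45.455607257427985, 'cx': 325.63462924173757, 'cy': 209.9549196180958, 'pose': array([[ 0.6637383 , -0.39965398,  0.63224059, -0.48030134],
       [-0.74758374, -0.32748762,  0.5778152 , -1.25406032],
       [-0.02387518, -0.85617087, -0.51614089,  0.8391986 ],
       [ 0.        ,  0.        ,  0.        ,  1.        ]])}
{'t': 0.1, 'q': array([ 1.21859566e+00,  1.31043323e-01,  1.48915924e+00,  3.13526336e-05,
        1.52300109e+00, -8.54194819e-02]), 'dq': array([-0.00238816, -0.00265991, -0.00094089, -0.00011051, -0.00049886,
        0.00117571]), 'joint_torque': array([ 1.71097214e-03, -5.61339355e+01, -4.93096304e+01,  7.70655507e-02,
        2.91673554e-02, -9.15745636e-05]), 'tool_pos': array([0.15808925, 0.57858485, 0.4038235 ]), 'orientation': array([-4.17768951e-01, -3.11330666e+00,  2.45922831e-03]), 'force': array([ 0.4986587 , -0.68380779, -0.54722706]), 'wrist_torque': array([-0.00812055,  0.00835933, -0.00109843]), 'gripper_force': 0.0, 'opening': 0.093073871306965}
```

View pics/top0.png

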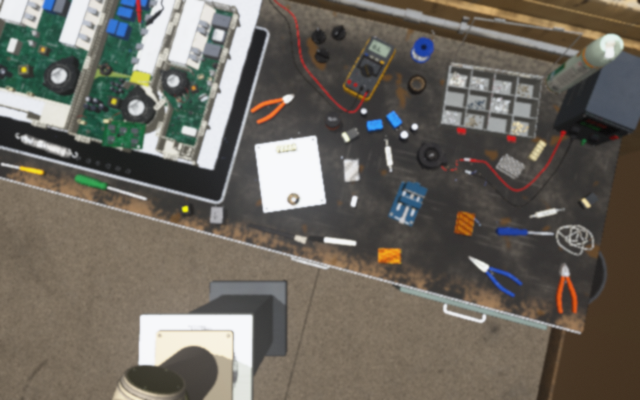

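View pics/scene0.png

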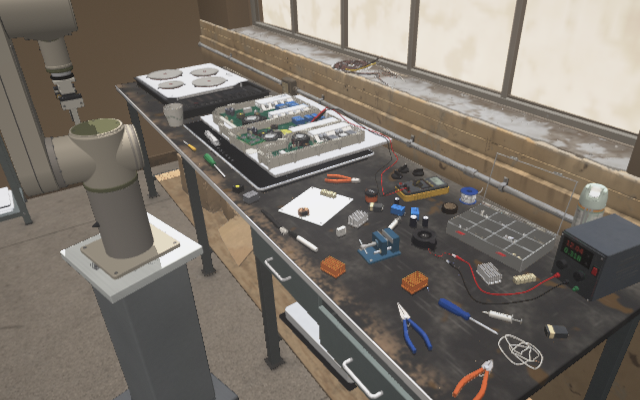

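The top view shows the plate at about (290,173), with the terminal strip far (286,150) and the choke near (293,199). I need enlarged crops to tell the candidates apart.

```bash
cat > h.py <<'E'
import numpy as np, cv2
from plant import readout, read_camera, get_calibration
def ray(n,u,v,c=None):
    c=c or get_calibration(n); f=200/np.tan(np.radians(c["fovy"])/2)
    p=np.array([u-c["cx"],v-c["cy"]])/f
    if n=="wrist":
        r=np.hypot(*p); d=np.array([*(p*np.sinc(r/np.pi)),np.cos(r)])
    else: d=np.array([*p,1.])
    P=np.array(c["pose"]); return P[:3,3],P[:3,:3]@d
def at(n,u,v,z,c=None):
    o,d=ray(n,u,v,c); return (o+d*(z-o[2])/d[2])[:2]
E
python3 - <<'E'
import cv2
from h import *
i=cv2.imread("pics/top0.png")
a=cv2.resize(i[100:220,245:405],None,fx=5,fy=5,interpolation=3)
cv2.imwrite("pics/cropA.png",a)
b=cv2.resize(i[185:235,165:245],None,fx=5,fy=5,interpolation=3)
c=cv2.resize(i[140:190,480:560],None,fx=5,fy=5,interpolation=3)
cv2.imwrite("pics/cropB.png",cv2.hconcat([b,c]))
for nm,p,z in [("plate",(290,173),.004),("hs1",(351,170),.026),("hs2",(511,165),.026),("blk",(186,209),.02),("gry",(217,214),.026),("rel",(353,201),.026),("x",(333,123),.02),("y",(350,135),.02)]: print(nm,at("top",*p,z).round(3))
E
```

```text
plate [ 0.55  -0.268]
hs1 [ 0.553 -0.443]
hs2 [ 0.563 -0.89 ]
blk [0.446 0.027]
gry [ 0.431 -0.064]
rel [ 0.465 -0.447]
x [ 0.691 -0.393]
y [ 0.656 -0.441]
```

View pics/cropA.png

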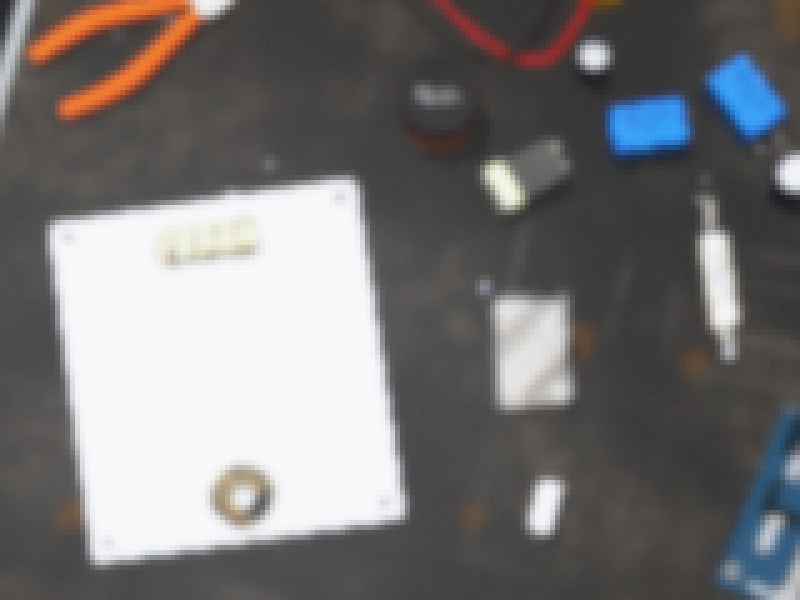

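View pics/cropB.png

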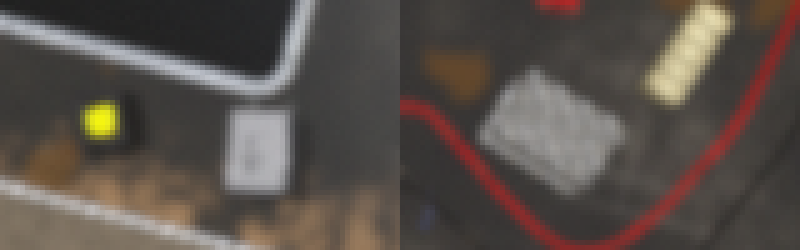

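The candidates, by pixel in the top view:
- **Transformer:** the black block with a yellow square at (186,209) fits. The dark round part at (333,120) does not.
- **Capacitor:** the grey box at (217,214) fits. The grey and cream part at (350,135) does not.
- **Heat sink:** the light finned block at (351,170) is within reach. The one at (511,165) is 1.05 m out, and the orange ones are excluded.
- **Relay:** the white block at (353,201).

I'll confirm each one with the wrist camera, starting with the transformer and capacitor.

```bash
python3 -m handwheel '[[2,-4,0,0,0],[2,-4,0,0,0],[2,-4,0,0,0],[2,-4,0,0,0],[2,-4,0,0,0],[2,-4,0,0,0],[2,-4,0,0,0],[2,-4,0,0,0],[2,-4,0,0,0],[2,-4,0,0,0]]' 30; python3 -m handwheel '[[1.5,-4,-1,0.05,0],[1.5,-4,-1,0.05,0],[1.5,-4,-1,0.05,0],[1.5,-4,-1,0.05,0],[1,-4,-1,0.05,0],[0,0,0,0,0],[0,0,0,0,0]]'
python3 - <<'E'
from h import *
c=get_calibration("wrist");print(c)
cv2.imwrite("pics/w1.png",read_camera("wrist")[:,:,::-1])
E
```

```text
t: 1.35
tool_pos: [0.3584, 0.1774, 0.4045]
orientation: [-0.418, -3.114, 0.0]
force: [-0.2, -0.7, 0.2]
opening: 0.0932
gripper_force: 0.0
t: 2.22
tool_pos: [0.428, -0.0209, 0.3546]
orientation: [-0.028, -3.141, -0.001]
force: [-0.8, 0.4, 0.1]
opening: 0.093
gripper_force: 0.0
{'fovy': 65.70646984690485, 'cx': 321.51242897859225, 'cy': 194.99027105878608, 'pose': array([[ 1.83962437e-02,  9.63816916e-01,  2.65929559e-01,
         3.53969549e-01],
       [ 9.99830756e-01, -1.76819222e-02, -5.08027210e-03,
        -2.03000246e-02],
       [-1.94306417e-04,  2.65978010e-01, -9.63979077e-01,
         3.33705146e-01],
       [ 0.00000000e+00,  0.00000000e+00,  0.00000000e+00,
         1.00000000e+00]])}
```

View pics/w1.png

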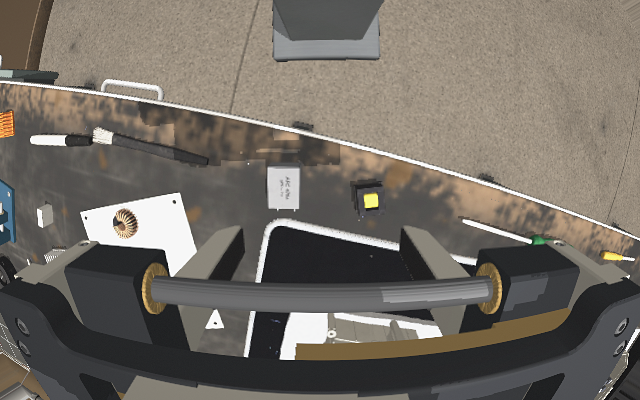

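Wrist view: the capacitor is at (284,187), with its two leads at the bottom edge pointing away from the robot. The transformer with its yellow label is at (371,201). I'll enlarge these for corner readings.

Run:
```python
import cv2
i=cv2.imread("pics/w1.png")
cv2.imwrite("pics/w1c.png",cv2.resize(i[155:225,255:395],None,fx=5.7,fy=5.7,interpolation=3))
```

```text
(no output)
```

View pics/w1c.png

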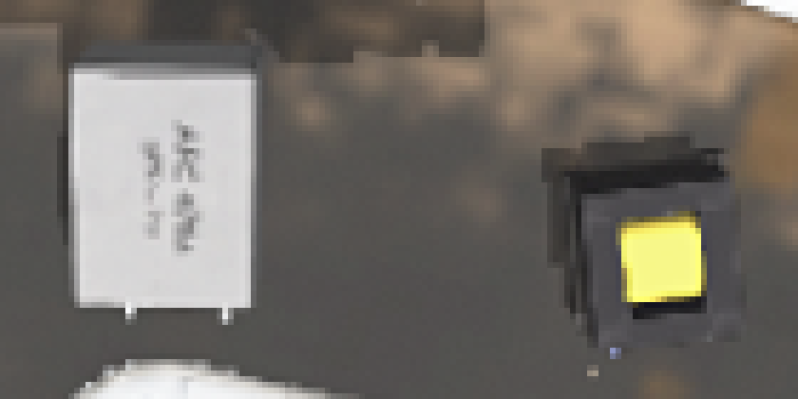

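```bash
cat >> h.py <<'E'
def rect(n,pts,z,c=None):
    w=np.array([at(n,*p,z,c) for p in pts]); m=w.mean(0)
    for i in range(4):
        d=w[(i+1)%4]-w[i]; print("  edge",w[i].round(4),"len",round(float(np.hypot(*d)),4),"ang",round(float(np.arctan2(d[1],d[0])),3))
    print("  centre",m.round(4)); return m
E
python3 - <<'E'
from h import *
f=lambda L:[(255+x/5.7-.4,155+y/5.7-.4) for x,y in L]
print("cap");rect("wrist",f([(70,68),(257,68),(252,305),(77,305)]),.026)
print("tr");rect("wrist",f([(582,191),(735,179),(741,337),(598,348)]),.021)
print("label");rect("wrist",f([(620,224),(700,215),(706,297),(628,304)]),.021)
i=cv2.imread("pics/top0.png")
c=get_calibration("top")
# plate corners from top
f=lambda L:[(245+x/5-.4,100+y/5-.4) for x,y in L]
print("plate");rect("top",f([(46,223),(356,178),(407,517),(93,567)]),.004)
print("term",at("top",*f([(206,240)])[0],.016),"choke",at("top",*f([(242,495)])[0],.019))
print("hs");rect("top",f([(494,296),(570,294),(574,403),(500,409)]),.026)
print("rel");rect("top",f([(535,478),(563,478),(555,537),(528,535)]),.026)
E
```

```text
cap
  edge [ 0.4081 -0.0767] len 0.0336 ang 1.546
  edge [ 0.409  -0.0431] len 0.0441 ang -0.056
  edge [ 0.453  -0.0456] len 0.0326 ang -1.584
  edge [ 0.4526 -0.0782] len 0.0445 ang 3.109
  centre [ 0.4307 -0.0609]
tr
  edge [0.4337 0.0154] len 0.0287 ang 1.636
  edge [0.4318 0.044 ] len 0.031 ang 0.077
  edge [0.4628 0.0463] len 0.0275 ang -1.515
  edge [0.4643 0.0189] len 0.0308 ang -3.028
  centre [0.4482 0.0311]
label
  edge [0.4401 0.0225] len 0.0151 ang 1.669
  edge [0.4386 0.0375] len 0.0161 ang 0.105
  edge [0.4546 0.0392] len 0.0149 ang -1.5
  edge [0.4557 0.0244] len 0.0157 ang -3.024
  centre [0.4473 0.0309]
plate
  edge [ 0.6358 -0.1618] len 0.1828 ang -1.435
  edge [ 0.6605 -0.343 ] len 0.2005 ang -2.999
  edge [ 0.462  -0.3714] len 0.1824 ang 1.722
  edge [ 0.4345 -0.191 ] len 0.2035 ang 0.144
  centre [ 0.5482 -0.2668]
term [ 0.62184357 -0.25680086] choke [ 0.47381589 -0.27801751]
hs
  edge [ 0.5854 -0.4216] len 0.043 ang -1.554
  edge [ 0.5861 -0.4645] len 0.0623 ang -3.12
  edge [ 0.5238 -0.4659] len 0.0418 ang 1.644
  edge [ 0.5207 -0.4243] len 0.0647 ang 0.042
  centre [ 0.554  -0.4441]
rel
  edge [ 0.4815 -0.4435] len 0.0157 ang -1.578
  edge [ 0.4814 -0.4592] len 0.0336 ang 2.994
  edge [ 0.4482 -0.4542] len 0.0151 ang 1.49
  edge [ 0.4494 -0.4392] len 0.0324 ang -0.134
  centre [ 0.4651 -0.449 ]
```

```bash
python3 -m handwheel '[[1,2.6,0,0.05,0.35],[0.95,2.6,0,0.05,0.35],[0,0,-3,0,0.35],[0,0,-3,0,0.35],[0,0,-3,0,0.35],[0,0,-3,0,0.35],[0,0,-2,0,0.35],[0,0,-1,0,0.35],[0,0,-1,0,0.35],[0,0,0,0,0.35]]' 30
```

```text
t: 3.52
tool_pos: [0.4476, 0.0311, 0.1946]
orientation: [0.131, -3.138, -0.0]
force: [-0.2, -0.6, 1.0]
opening: 0.0604
gripper_force: 0.0
```

```bash
python3 -m handwheel '[[0,0,-0.5,0,0.35],[0,0,0,0,0.7],[0,0,0,0,1],[0,0,0,0,1],[0,0,0,0,1],[0,0,0,0,1],[0,0,2,0,1],[0,0,3,0,1],[0,0,3,0,1],[0,0,0,0,1]]' 30
```

```text
t: 4.78
tool_pos: [0.4488, 0.0307, 0.2722]
orientation: [-0.131, 3.134, -0.001]
force: [0.2, 0.4, -1.1]
opening: 0.0308
gripper_force: 29.9
```

```bash
python3 -m handwheel '[[1.9,-3.7,1.4,0.01,1],[1.9,-3.7,1.4,0.01,1],[1.9,-3.7,1.4,0.01,1],[1.9,-3.7,1.4,0.01,1],[1.9,-3.7,1.4,0.01,1],[1.9,-3.7,1.4,0.01,1],[1.9,-3.7,1.4,0,1],[1.9,-3.7,1.4,0,1],[0,0,0,0,1],[0,0,0,0,1]]'
python3 - <<'E'
from h import *
import pickle
pickle.dump(get_calibration("wrist"),open("w2.pkl","wb"))
i=read_camera("wrist")[:,:,::-1];cv2.imwrite("pics/w2.png",i)
cv2.imwrite("pics/w2v.png",cv2.resize(i[0:300,120:520],None,fx=2,fy=2,interpolation=3))
E
```

```text
t: 6.02
tool_pos: [0.5993, -0.2648, 0.3796]
orientation: [0.224, -3.131, -0.003]
force: [-0.5, 0.0, -0.6]
opening: 0.0312
gripper_force: 29.9
```

View pics/w2v.png

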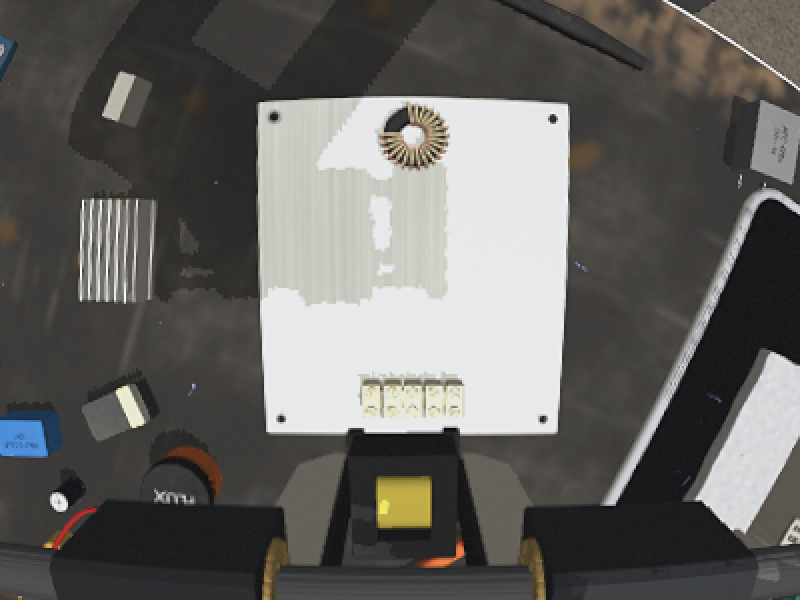

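The picture shows the plate with corners (258,103), (569,104), (556,433) and (268,433). The choke is at (414,136), the strip at (413,398), the silver heat sink at (118,250), and the relay at (127,98). The transformer is held well. I'll enlarge the heat sink and relay.

Run:
```python
from h import *
import pickle
c=pickle.load(open("w2.pkl","rb"))
i=cv2.imread("pics/w2.png")
a=cv2.resize(i[90:160,150:210],None,fx=6,fy=6,interpolation=3);b=cv2.resize(i[25:95,150:210],None,fx=6,fy=6,interpolation=3)
cv2.imwrite("pics/w2c.png",cv2.hconcat([a,b]))
f=lambda L:[(120+x/2-.25,y/2-.25) for x,y in L]
rect("wrist",f([(258,103),(569,104),(556,433),(268,433)]),.004,c)
print("holes");rect("wrist",f([(274,117),(553,119),(543,419),(281,419)]),.004,c)
print("choke",at("wrist",*f([(414,136)])[0],.017,c))
print("termtop");rect("wrist",f([(361,381),(464,382),(462,417),(363,417)]),.018,c)
```

```text
edge [ 0.4649 -0.3688] len 0.179 ang 1.715
  edge [ 0.4391 -0.1917] len 0.1987 ang 0.137
  edge [ 0.6359 -0.1644] len 0.178 ang -1.429
  edge [ 0.661  -0.3406] len 0.1982 ang -2.999
  centre [ 0.5502 -0.2664]
holes
  edge [ 0.4725 -0.3581] len 0.1598 ang 1.711
  edge [ 0.4502 -0.1999] len 0.1797 ang 0.141
  edge [ 0.6281 -0.1746] len 0.1602 ang -1.429
  edge [ 0.6508 -0.3332] len 0.18 ang -3.003
  centre [ 0.5504 -0.2665]
choke [ 0.47635208 -0.27706448]
termtop
  edge [ 0.6164 -0.2871] len 0.0587 ang 1.703
  edge [ 0.6086 -0.229 ] len 0.021 ang 0.114
  edge [ 0.6295 -0.2266] len 0.0573 ang -1.429
  edge [ 0.6376 -0.2833] len 0.0215 ang -2.964
  centre [ 0.623  -0.2565]
```

View pics/w2c.png

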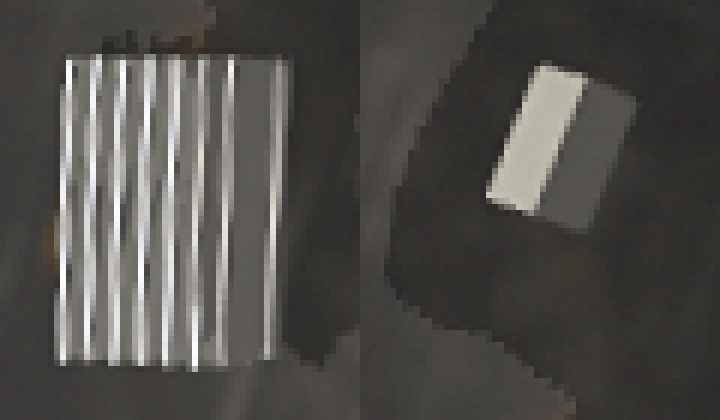

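Run:
```python
from h import *
import pickle
c=pickle.load(open("w2.pkl","rb"))
f=lambda L,x0,y0:[(x0+x/6-.4,y0+y/6-.4) for x,y in L]
print("hs");rect("wrist",f([(68,57),(233,59),(222,366),(62,364)],150,90),.026,c)
print("hsbase",at("wrist",*f([(285,62)],150,90)[0],.0,c),at("wrist",*f([(270,358)],150,90)[0],.0,c))
print("rel");rect("wrist",f([(180,64),(228,76),(177,214),(127,199)],150,25),.026,c)
```

```text
hs
  edge [ 0.5286 -0.4635] len 0.0366 ang 1.61
  edge [ 0.5272 -0.4269] len 0.0588 ang 0.051
  edge [ 0.5859 -0.4239] len 0.0363 ang -1.483
  edge [ 0.5891 -0.46  ] len 0.0606 ang -3.085
  centre [ 0.5577 -0.4436]
hsbase [ 0.52716184 -0.42682262] [ 0.58780583 -0.42447746]
rel
  edge [ 0.4525 -0.4496] len 0.0112 ang 1.347
  edge [ 0.4549 -0.4387] len 0.0282 ang -0.231
  edge [ 0.4824 -0.4451] len 0.0119 ang -1.812
  edge [ 0.4795 -0.4567] len 0.028 ang 2.884
  centre [ 0.4673 -0.4476]
```

Run:
```python
from h import *
import pickle
c=pickle.load(open("w2.pkl","rb"))
f=lambda L:[(120+x/2-.25,y/2-.25) for x,y in L]
print("label");m=rect("wrist",f([(376,477),(432,477),(432,529),(376,527)]),.2116,c)
d=m-np.array([.5993,-.2648]);a=.141;print("offset along/left mm",1e3*(d@[np.cos(a),np.sin(a)]),1e3*(d@[-np.sin(a),np.cos(a)]))
```

```text
label
  edge [ 0.5899 -0.2739] len 0.0145 ang 1.713
  edge [ 0.5879 -0.2596] len 0.0153 ang 0.16
  edge [ 0.6029 -0.2571] len 0.015 ang -1.47
  edge [ 0.6045 -0.272 ] len 0.0147 ang -3.016
  centre [ 0.5963 -0.2656]
offset along/left mm -3.086787181144997 -0.41979193266964215
```

```bash
python3 -m handwheel '[[-2.4,0,-2,0,1],[-2.35,-0.15,-2,0,1],[0,0,-3,0,1],[0,0,-3,0,1],[0,0,-3,0,1],[0,0,-2,0,1],[0,0,-1,0,1],[0,0,-1,0,1],[0,0,0,0,1]]'
```

```text
t: 7.2
tool_pos: [0.5521, -0.2666, 0.2115]
orientation: [0.225, -3.133, -0.0]
force: [0.4, 0.1, -0.1]
opening: 0.0311
gripper_force: 29.9
```

```bash
python3 -m handwheel '[[0,0,-1,0,1],[0,0,-0.5,0,1],[0,0,-0.3,0,1],[0,0,0,0,1]]'; python3 -m handwheel '[[0,0,0,0,0.9],[0,0,0,0,0.45],[0,0,0,0,0.45],[0,0,0,0,0.45],[0,0,2,0,0.45],[0,0,4,0,0.3],[-2,0,5,0,0.3],[-2,0,5,0,0.3],[0,0,0,0,0.3],[0,0,0,0,0.3]]'
python3 - <<'E'
from h import *
import pickle
pickle.dump(get_calibration("wrist"),open("w3.pkl","wb"))
i=read_camera("wrist")[:,:,::-1];cv2.imwrite("pics/w3.png",i)
cv2.imwrite("pics/w3v.png",cv2.resize(i[0:300,120:520],None,fx=2,fy=2,interpolation=3))
E
```

```text
t: 7.7
tool_pos: [0.5523, -0.2668, 0.194]
orientation: [-0.225, 3.133, -0.0]
force: [-0.9, 0.2, 1.5]
opening: 0.031
gripper_force: 29.9
t: 8.95
tool_pos: [0.5121, -0.2667, 0.3549]
orientation: [-0.224, 3.132, -0.001]
force: [-0.1, -0.5, -0.2]
opening: 0.0652
gripper_force: 0.0
```

View pics/w3v.png

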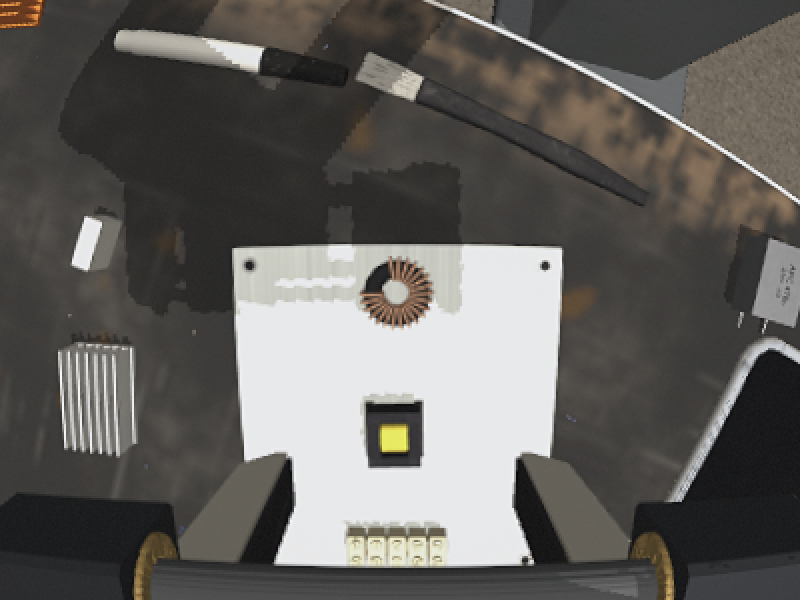

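The transformer stands on the plate at (394,438), between the choke at (397,291) and the strip at (397,545). I'll check its position against the plate in the same picture.

```bash
cat >> h.py <<'E'
def plate(w,o=(.5503,-.2665),a=.141):
    d=np.asarray(w)-o; return (1e3*np.array([d@[np.cos(a),np.sin(a)],d@[-np.sin(a),np.cos(a)]])).round(1)
E
python3 - <<'E'
from h import *
import pickle
c=pickle.load(open("w3.pkl","rb"))
f=lambda L:[(120+x/2-.25,y/2-.25) for x,y in L]
for n,p,z in [("holeR",(249,265),.004),("holeL",(545,266),.004),("choke",(397,291),.018),("label",(394,438),.025)]: print(n,plate(at("wrist",*f([p])[0],z,c)))
print("top");print(plate(rect("wrist",f([(366,412),(422,412),(423,466),(367,466)]),.025,c)))
E
```

```text
holeR [-90.5 -80. ]
holeL [-90.  80.]
choke [-76.8   0.4]
label [ 0.1 -1.2]
top
  edge [ 0.5384 -0.2841] len 0.0293 ang 1.715
  edge [ 0.5342 -0.2551] len 0.0306 ang 0.17
  edge [ 0.5643 -0.25  ] len 0.0302 ang -1.426
  edge [ 0.5687 -0.2798] len 0.0306 ang -3.0
  centre [ 0.5514 -0.2673]
[ 1.  -0.9]
```

```bash
python3 -m handwheel '[[1,-3.6,0,-0.02,0.1],[1,-3.6,0,-0.02,0.1],[1,-3.6,0,-0.02,0.1],[1,-3.6,0,-0.02,0.1],[0.5,-3.4,0,-0.01,0.1],[0,0,-4,0,0.1],[0,0,-4,0,0.1],[0,0,-4,0,0.1],[0,0,-2,0,0.1],[0,0,0,0,0.1]]' 45
```

```text
t: 10.25
tool_pos: [0.5565, -0.4438, 0.2107]
orientation: [0.084, -3.137, -0.006]
force: [-0.5, -1.3, 0.8]
opening: 0.0836
gripper_force: 0.0
```

```bash
python3 -m handwheel '[[0.1,0,-1,0,0.1],[0,0,-0.9,0,0.1],[0,0,0,0,0.5],[0,0,0,0,1],[0,0,0,0,1],[0,0,0,0,1],[0,0,0,0,1],[0,0,0,0,1]]' 45;  python3 -m handwheel '[[0,0,1,0,1],[0,0,2,0,1],[0,0,3,0,1],[0,0,2,0,1],[0,0,0,0,1],[0,0,0,0,1]]'
```

```text
t: 11.25
tool_pos: [0.5582, -0.4447, 0.1949]
orientation: [-0.084, 3.14, 0.0]
force: [0.5, 1.2, 1.2]
opening: 0.0397
gripper_force: 45.0
t: 12.0
tool_pos: [0.5579, -0.4445, 0.2739]
orientation: [0.084, -3.14, -0.001]
force: [0.3, 0.2, -2.7]
opening: 0.0396
gripper_force: 45.0
```

```bash
python3 -m handwheel '[[-0.2,3.5,1,0.02,1],[-0.2,3.5,1,0.02,1],[-0.2,3.5,0.5,0.02,1],[-0.1,3.6,0,0.02,1],[0,3.6,0,0.007,1],[0,0,0,0,1],[0,0,0,0,1]]'
python3 - <<'E'
from h import *
import pickle
c=get_calibration("wrist");pickle.dump(c,open("w4.pkl","wb"))
s=readout.read_state();print(s["tool_pos"],s["orientation"])
i=read_camera("wrist")[:,:,::-1];cv2.imwrite("pics/w4.png",i)
cv2.imwrite("pics/w4v.png",cv2.resize(i[150:330,200:440],None,fx=3.3,fy=3.3,interpolation=3))
E
```

```text
t: 12.88
tool_pos: [0.5509, -0.2678, 0.2987]
orientation: [0.22, -3.132, -0.001]
force: [0.1, -0.8, -0.7]
opening: 0.0396
gripper_force: 45.0
[ 0.5509138  -0.26777665  0.29868421] [ 2.20478004e-01 -3.13242498e+00 -8.06586596e-04]
```

View pics/w4v.png

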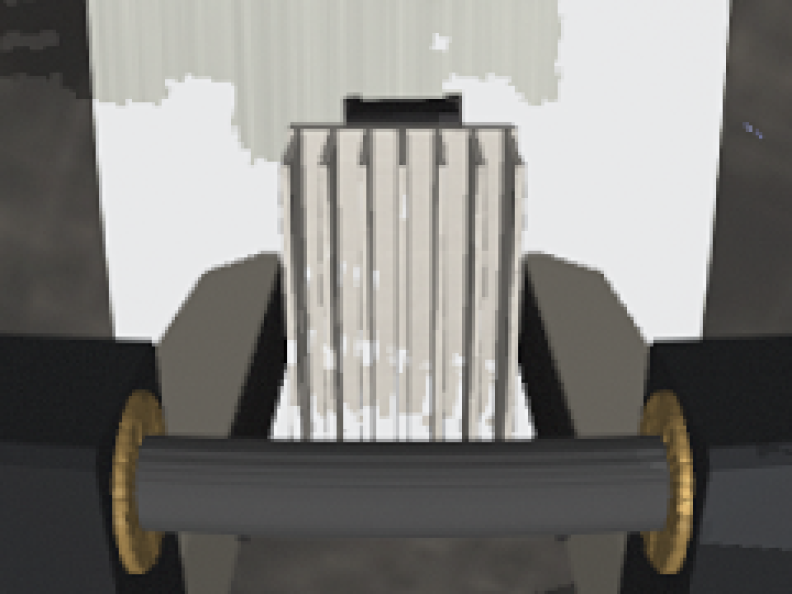

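Run:
```python
from h import *
import pickle
c=pickle.load(open("w4.pkl","rb"))
f=lambda p:(200+p[0]/3.3-.35,150+p[1]/3.3-.35)
T=(.5509,-.2678)
for p,z in [((290,124),.1038),((515,124),.1038),((282,163),.1298),((524,163),.1298)]: print(plate(at("wrist",*f(p),z,c),T))
```

```text
[-30.9 -20.4]
[-30.9  19.2]
[-31.3 -18.9]
[-31.3  17.8]
```

```bash
python3 -m handwheel '[[0.09,0.09,-2,0,1],[0,0,-2,0,1],[0,0,-2,0,1],[0,0,-1,0,1],[0,0,-0.3,0,1],[0,0,0,0,1],[0,0,0,0,1]]'
```

```text
t: 13.8
tool_pos: [0.5525, -0.267, 0.2278]
orientation: [-0.22, 3.132, -0.002]
force: [0.6, -1.4, -2.2]
opening: 0.0395
gripper_force: 45.0
```

```bash
python3 -m handwheel '[[-0.05,0,-0.4,0,1],[0,0,-0.2,0,1],[0,0,-0.1,0,1],[0,0,0,0,1]]';python3 -m handwheel '[[0,0,-0.1,0,1],[0,0,0,0,1]]'
```

```text
t: 14.3
tool_pos: [0.5515, -0.2668, 0.2196]
orientation: [0.22, -3.134, -0.0]
force: [-0.8, 0.5, -0.8]
opening: 0.0392
gripper_force: 45.0
t: 14.55
tool_pos: [0.5517, -0.2669, 0.2193]
orientation: [-0.22, 3.134, -0.0]
force: [-0.8, 1.0, 3.6]
opening: 0.0395
gripper_force: 45.0
```

Contact is made, so I'll release gently.

```bash
python3 -m handwheel '[[0,0,0,0,0.55],[0,0,0,0,0.4],[0,0,0,0,0.3],[0,0,0,0,0.3],[0,0,1,0,0.3],[0,0,3,0,0.3],[-2,0,5,0,0.3],[-2,0,5,0,0.3],[0,0,0,0,0.3],[0,0,0,0,0.3]]'
python3 - <<'E'
from h import *
import pickle
pickle.dump(get_calibration("wrist"),open("w5.pkl","wb"))
i=read_camera("wrist")[:,:,::-1];cv2.imwrite("pics/w5.png",i)
cv2.imwrite("pics/w5v.png",cv2.resize(i[0:300,120:520],None,fx=2,fy=2,interpolation=3))
E
```

```text
t: 15.8
tool_pos: [0.5115, -0.2668, 0.3592]
orientation: [-0.22, 3.133, -0.001]
force: [-0.1, -0.1, -1.0]
opening: 0.0648
gripper_force: 0.0
```

View pics/w5v.png

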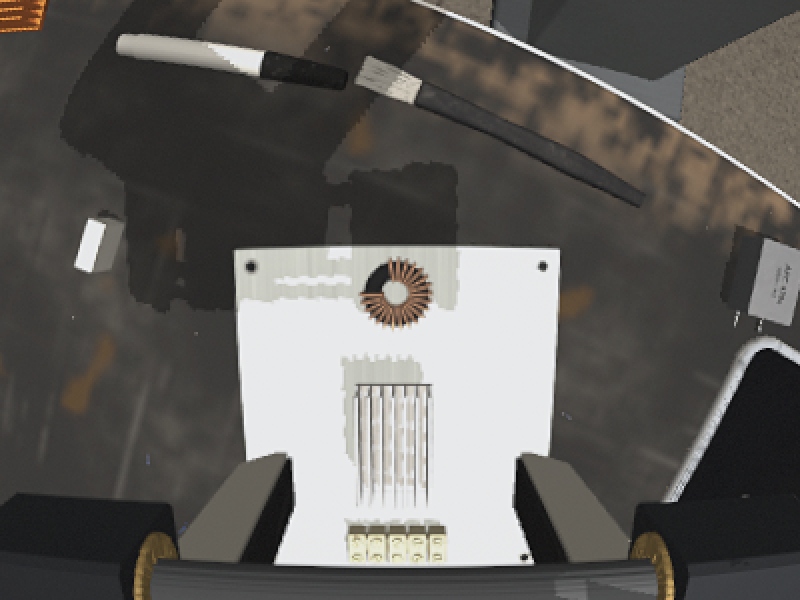

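```bash
python3 -m handwheel '[[-0.9,-3.6,0,-0.075,0.4],[-0.9,-3.6,0,-0.075,0.4],[-0.9,-3.6,0,-0.075,0.4],[-0.9,-3.6,0,-0.075,0.4],[-0.9,-3.7,0,-0.075,0.4],[0,0,-4,0,0.4],[0,0,-4,0,0.4],[0,0,-4,0,0.4],[0,0,-2,0,0.4],[0,0,0,0,0.4]]' 30
python3 - <<'E'
from h import *
import pickle
c=pickle.load(open("w5.pkl","rb"))
f=lambda p:(120+p[0]/2-.25,p[1]/2-.25)
for n,p,z in [("choke",(396,291),.018),("hsR",(358,384),.025),("hsL",(432,384),.025)]: print(n,plate(at("wrist",*f(p),z,c)))
rect("wrist",[f(p) for p in [(90,219),(109,222),(95,273),(75,268)]],.026,c)
E
```

```text
t: 17.1
tool_pos: [0.4659, -0.4468, 0.2159]
orientation: [-0.367, -3.116, -0.005]
force: [0.0, -1.0, 0.8]
opening: 0.0559
gripper_force: 0.0
choke [-77.1   0.1]
hsR [-29.1 -19.9]
hsL [-29.1  18.9]
  edge [ 0.4522 -0.4485] len 0.0123 ang 1.491
  edge [ 0.4531 -0.4362] len 0.0293 ang -0.229
  edge [ 0.4816 -0.4429] len 0.0134 ang -1.703
  edge [ 0.4799 -0.4562] len 0.0288 ang 2.87
  centre [ 0.4667 -0.4459]
```

```bash
python3 -m handwheel '[[0.08,0,-1.3,0,0.4],[0,0,-1.2,0,0.4],[0,0,0,0,0.7],[0,0,0,0,1],[0,0,0,0,1],[0,0,0,0,1],[0,0,0,0,1],[0,0,0,0,1]]' 30;  python3 -m handwheel '[[0,0,1,0,1],[0,0,3,0,1],[0,0,4,0,1],[0,0,2,0,1],[0,0,0,0,1],[0,0,0,0,1]]'
```

```text
t: 18.1
tool_pos: [0.4675, -0.4479, 0.194]
orientation: [0.368, 3.12, -0.0]
force: [-0.7, 0.4, 1.5]
opening: 0.0122
gripper_force: 30.0
t: 18.85
tool_pos: [0.467, -0.4474, 0.292]
orientation: [-0.368, -3.118, -0.002]
force: [0.5, -0.1, -0.9]
opening: 0.0123
gripper_force: 30.0
```

```bash
python3 -m handwheel '[[1.3,3.9,0.5,0.063,1],[1.3,3.9,0.5,0.063,1],[1.3,3.9,0,0.063,1],[1.3,3.9,0,0.063,1],[1.3,3.9,0,0.063,1],[1.15,3.75,0,0.061,1],[0,0,-2,0,1],[0,0,0,0,1],[0,0,0,0,1]]'
python3 - <<'E'
from h import *
import pickle
c=get_calibration("wrist");pickle.dump(c,open("w6.pkl","wb"))
s=readout.read_state();print(s["tool_pos"],s["orientation"])
i=read_camera("wrist")[:,:,::-1];cv2.imwrite("pics/w6.png",i)
cv2.imwrite("pics/w6v.png",cv2.resize(i[100:330,160:480],None,fx=2.5,fy=2.5,interpolation=3))
E
```

```text
t: 19.98
tool_pos: [0.5433, -0.2161, 0.2827]
orientation: [0.219, -3.132, -0.001]
force: [0.0, -0.5, 0.5]
opening: 0.0125
gripper_force: 30.0
[ 0.54326488 -0.21614465  0.28272941] [ 2.19125309e-01 -3.13212683e+00 -1.15452576e-03]
```

View pics/w6v.png

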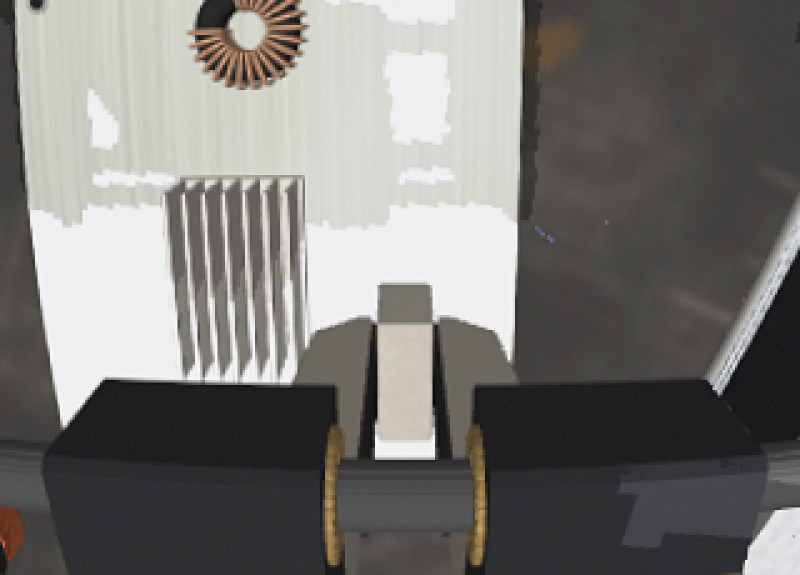

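The relay is held square at (405,380), and its finger clears the heat sink at (235,280).

Run:
```python
from h import *
import pickle
c=pickle.load(open("w6.pkl","rb"))
f=lambda p:(160+p[0]/2.5-.3,100+p[1]/2.5-.3)
m=rect("wrist",[f(p) for p in [(378,323),(433,323),(433,440),(378,440)]],.1147,c)
print(plate(m,(.5433,-.2161)),plate(m),plate((.5433,-.2161)))
```

```text
edge [ 0.5285 -0.2244] len 0.0112 ang 1.71
  edge [ 0.527  -0.2133] len 0.0276 ang 0.153
  edge [ 0.5543 -0.209 ] len 0.012 ang -1.432
  edge [ 0.5559 -0.2209] len 0.0276 ang -3.015
  centre [ 0.5414 -0.2169]
[-2.  -0.5] [-1.8 50.4] [ 0.2 50.9]
```

```bash
python3 -m handwheel '[[0.11,0.13,-2,0,1],[0,0,-2,0,1],[0,0,-2,0,1],[0,0,-1,0,1],[0,0,-0.7,0,1],[0,0,0,0,1],[0,0,0,0,1]]'
```

```text
t: 20.9
tool_pos: [0.5454, -0.2142, 0.2075]
orientation: [-0.222, 3.133, -0.001]
force: [-0.6, 0.1, 0.5]
opening: 0.0123
gripper_force: 30.0
```

```bash
python3 -m handwheel '[[-0.05,0,-0.6,0,1],[0,0,-0.3,0,1],[0,0,0,0,1]]'; python3 -m handwheel '[[0,0,-0.1,0,1],[0,0,0,0,1]]'
```

```text
t: 21.28
tool_pos: [0.5445, -0.2141, 0.198]
orientation: [-0.222, 3.134, -0.0]
force: [-1.4, 0.4, 3.3]
opening: 0.0122
gripper_force: 30.0
t: 21.52
tool_pos: [0.5446, -0.2141, 0.198]
orientation: [-0.222, 3.134, -0.0]
force: [-5.2, 1.7, 12.4]
opening: 0.0127
gripper_force: 30.0
```

```bash
python3 -m handwheel '[[0,0,0.1,0,1],[0,0,0,0,0.84],[0,0,0,0,0.78],[0,0,0,0,0.78],[0,0,2,0,0.78],[0,0,3,0,0.78],[0,0,3,0,0.7],[-2,0,4,0,0.5],[-2,0,4,0,0.3],[0,0,0,0,0.2]]'; python3 -m handwheel '[[0,-2,0,0,0.2],[0,-3,0,0,0.2],[0,0,0,0,0.2],[0,0,0,0,0.2]]'
python3 - <<'E'
from h import *
import pickle
pickle.dump(get_calibration("wrist"),open("w7.pkl","wb"))
i=read_camera("wrist")[:,:,::-1];cv2.imwrite("pics/w7.png",i)
cv2.imwrite("pics/w7v.png",cv2.resize(i[0:300,120:520],None,fx=2,fy=2,interpolation=3))
E
```

```text
t: 22.78
tool_pos: [0.5048, -0.2147, 0.3639]
orientation: [-0.22, 3.126, -0.008]
force: [0.2, 0.2, -0.2]
opening: 0.0531
gripper_force: 0.0
t: 23.28
tool_pos: [0.5043, -0.2643, 0.3565]
orientation: [0.22, -3.132, -0.003]
force: [-0.7, -0.8, -1.3]
opening: 0.0741
gripper_force: 0.0
```

View pics/w7v.png

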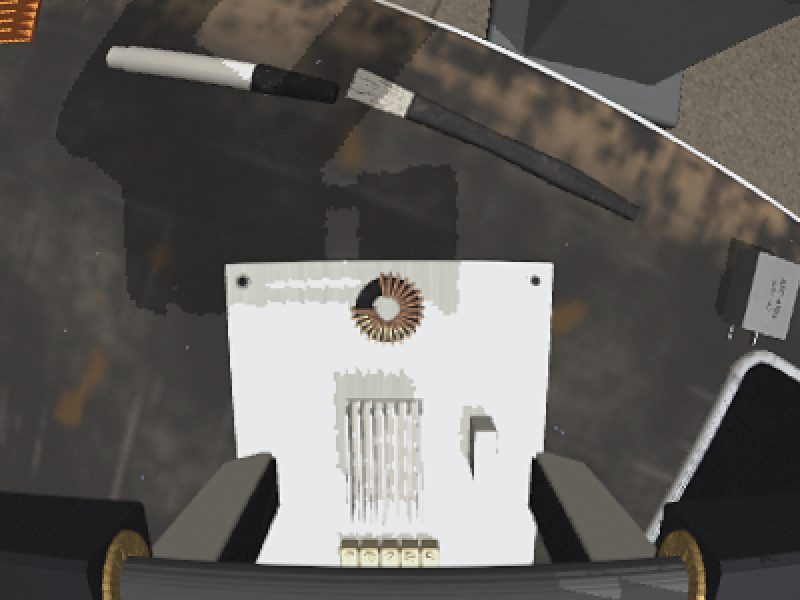

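The heat sink (385,450) and relay (484,450) stand on the plate. The capacitor is at (772,295).

Run:
```python
from h import *
import pickle
c=pickle.load(open("w7.pkl","rb"))
f=lambda p:(120+p[0]/2-.25,p[1]/2-.25)
for n,p,z in [("holeR",(242,281),.004),("holeL",(535,281),.004),("rel bot",(471,418),.004),("rel bot",(493,418),.004),("rel top",(473,431),.03),("rel top",(497,431),.03),("hs",(347,399),.025),("hs",(422,400),.025)]: print(n,plate(at("wrist",*f(p),z,c)))
```

```text
holeR [-90.4 -80.1]
holeL [-89.8  79.7]
rel bot [-12.1  46.3]
rel bot [-12.   58.9]
rel top [-13.3  44.6]
rel top [-13.2  57.4]
hs [-29.4 -21.4]
hs [-28.9  17.9]
```

```bash
python3 -m handwheel '[[-1.5,4,0,-0.034,0.2],[-1.5,4,0,-0.034,0.2],[-1.5,4,0,-0.034,0.2],[-1.5,4,0,-0.034,0.2],[-1.35,4.3,0,-0.034,0.2],[0,0,-4,0,0.2],[0,0,-4,0,0.2],[0,0,-4,0,0.2],[0,0,-2,0,0.2],[0,0,0,0,0.2]]' 40
```

```text
t: 24.58
tool_pos: [0.4298, -0.0602, 0.2159]
orientation: [-0.044, -3.137, -0.002]
force: [0.4, 0.2, -0.7]
opening: 0.0745
gripper_force: 0.0
```

```bash
python3 -m handwheel '[[0.07,-0.04,-1.2,0,0.2],[0,0,-1.1,0,0.2],[0,0,0,0,0.5],[0,0,0,0,1],[0,0,0,0,1],[0,0,0,0,1],[0,0,0,0,1],[0,0,0,0,1]]' 40;  python3 -m handwheel '[[0,0,1,0,1],[0,0,3,0,1],[0,0,4,0,1],[0,0,2,0,1],[0,0,0,0,1],[0,0,0,0,1]]'
```

```text
t: 25.58
tool_pos: [0.4318, -0.0614, 0.195]
orientation: [0.045, 3.141, -0.0]
force: [-0.1, 1.2, 2.4]
opening: 0.0335
gripper_force: 40.0
t: 26.32
tool_pos: [0.4313, -0.0613, 0.2939]
orientation: [-0.045, -3.14, -0.0]
force: [-0.9, 0.6, -1.7]
opening: 0.0336
gripper_force: 40.0
```

```bash
python3 -m handwheel '[[0.8,-4,0,0.025,1],[0.8,-4,0,0.025,1],[0.8,-4,0,0.025,1],[0.8,-4,0,0.025,1],[0.8,-4,0,0.025,1],[0.8,-4,0,0.025,1],[0.7,-4.1,0,0.02,1],[0,0,-3,0,1],[0,0,-3,0,1],[0,0,0,0,1]]'; python3 -m handwheel '[[0,0,-2,0,1],[0,0,0,0,1]]'
```

```text
t: 27.58
tool_pos: [0.4848, -0.341, 0.2298]
orientation: [0.221, -3.127, -0.01]
force: [-0.8, 0.0, -0.0]
opening: 0.0335
gripper_force: 40.0
t: 27.82
tool_pos: [0.4862, -0.3418, 0.2133]
orientation: [0.222, -3.132, -0.003]
force: [-0.8, -0.2, -0.5]
opening: 0.0339
gripper_force: 40.0
```

```bash
python3 -m handwheel '[[0,0,-0.7,0,1],[0,0,-0.4,0,1],[0,0,0,0,1]]'; python3 -m handwheel '[[0,0,-0.15,0,1],[0,0,0,0,1]]'
```

```text
t: 28.2
tool_pos: [0.4866, -0.3423, 0.2036]
orientation: [0.222, -3.134, -0.0]
force: [0.6, 0.9, -0.7]
opening: 0.0337
gripper_force: 40.0
t: 28.45
tool_pos: [0.4867, -0.3424, 0.2023]
orientation: [-0.222, 3.134, -0.0]
force: [-0.0, -0.6, -0.6]
opening: 0.0337
gripper_force: 40.0
```

```bash
python3 -m handwheel '[[0,0,-0.25,0,1],[0,0,0,0,1]]'; python3 -m handwheel '[[0,0,-0.1,0,1],[0,0,0,0,1]]'
```

```text
t: 28.7
tool_pos: [0.4866, -0.3424, 0.1995]
orientation: [0.222, -3.133, -0.0]
force: [0.3, 0.6, -0.6]
opening: 0.0339
gripper_force: 40.0
t: 28.95
tool_pos: [0.4867, -0.3425, 0.199]
orientation: [-0.222, 3.134, -0.0]
force: [-1.8, 0.7, 3.4]
opening: 0.0338
gripper_force: 40.0
```

```bash
python3 -m handwheel '[[0,0,0,0,0.6],[0,0,0,0,0.53],[0,0,0,0,0.53],[0,0,0,0,0.53],[0,0,2,0,0.53],[0,0,4,0,0.53],[0,0,5,0,0.3],[2,2,5,0,0],[0.5,2,2,0,0],[0,0,0,0,0]]'; python3 -m handwheel '[[3,2,1,0,0],[3,1.5,1,0,0],[0,0,0,0,0],[0,0,0,0,0]]'
python3 - <<'E'
from h import *
import pickle
pickle.dump(get_calibration("wrist"),open("w8.pkl","wb"))
i=read_camera("wrist")[:,:,::-1];cv2.imwrite("pics/w8.png",i)
cv2.imwrite("pics/w8v.png",cv2.resize(i[0:300,120:520],None,fx=2,fy=2,interpolation=3))
E
```

```text
t: 30.2
tool_pos: [0.5124, -0.3014, 0.3813]
orientation: [-0.225, 3.13, -0.004]
force: [-0.1, -0.2, -0.6]
opening: 0.0786
gripper_force: 0.0
t: 30.7
tool_pos: [0.5708, -0.2678, 0.3965]
orientation: [0.221, -3.131, -0.002]
force: [-0.0, 0.2, 0.5]
opening: 0.0928
gripper_force: 0.0
```

View pics/w8v.png

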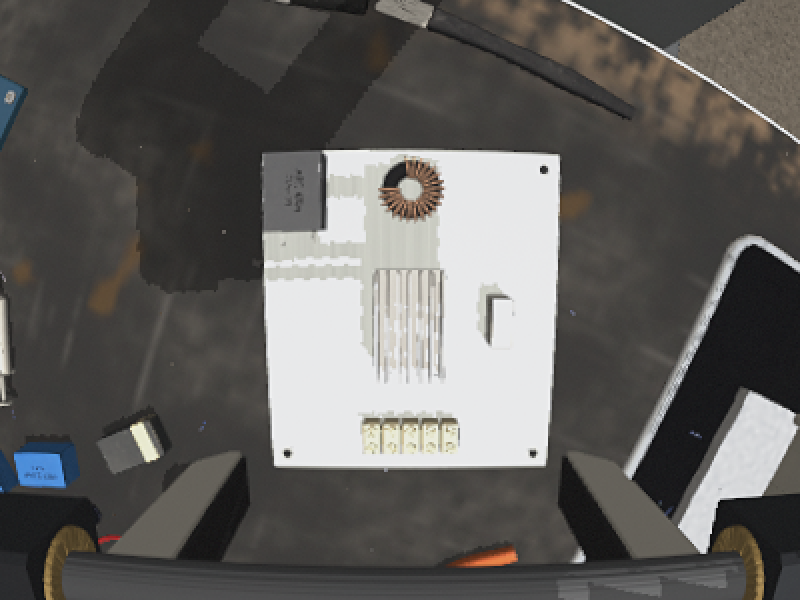

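All parts are standing in place: capacitor (293,192), heat sink (409,325), relay (502,320). I'll check the numbers.

Run:
```python
from h import *
import pickle
c=pickle.load(open("w8.pkl","rb"))
f=lambda p:(120+p[0]/2-.25,p[1]/2-.25)
for n,p,z in [("cap",(263,152),.03),("cap",(322,154),.03),("cap",(320,230),.03),("cap",(266,231),.03),("capbase",(327,155),.004),("capbase",(325,229),.004),("choke",(411,189),.019),("hs",(375,269),.025),("hs",(444,269),.025),("hs top far",(377,384),.051),("hs top far",(444,384),.051),("relbot",(488,295),.004),("relbot",(508,295),.004),("reltop",(491,303),.03),("reltop",(512,304),.03),("reltop",(511,348),.03),("holeNL",(544,169),.004),("holeFR",(287,453),.004),("term",(411,436),.02)]: print(n,plate(at("wrist",*f(p),z,c)))
```

```text
cap [-97.5 -82.9]
cap [-94.8 -49.5]
cap [-52.  -50.9]
cap [-52.4 -81.7]
capbase [-97.2 -49.9]
capbase [-52.4 -51.4]
choke [-75.   -0.3]
hs [-29.3 -20.7]
hs [-29.4  18.3]
hs top far [ 31. -19.]
hs top far [31.  17.4]
relbot [-12.4  46.6]
relbot [-12.6  58.9]
reltop [-10.8  44.8]
reltop [-10.4  56.9]
reltop [15.1 57.2]
holeNL [-90.2  79.7]
holeFR [ 89.6 -80.3]
term [71.9 -0. ]
```

```bash
python3 -c "
from plant import job
print(job.close_job())"
```

```text
the job is handed in; nothing more can be done
None
```

I handed the job in after about 31 s of robot time: transformer, heat sink, relay and capacitor are all placed in the order asked, each about 1–2 mm from target and with both gaps about 30 mm.

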